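Complete the spot-cleaning caddy by its colour disc

TASK

Look at the coloured disc on the caddy's tab: it is red or yellow and tells which spot cleaner this caddy is to carry. Take the bottle with the cap of that colour from the bench and stand it upright in the caddy's empty compartment, lowering it all the way to the floor of the compartment before you let go. Leave the other one of the red and yellow bottles standing where it is.

Things in the scene. Friction and masses are not known exactly. Their poses are not given: they have to be found in the camera images.
- red_mid (a point): Loose round white bottle, 54 mm wide, 150 mm tall, about 250 g, standing on the bench, with red label band and red cap. The cap, a plain cylinder 30 mm wide and 40 mm tall at the very top, is a good grip from above. Point: on the axis half-way up, 75 mm above the foot, 55 mm below the cap's middle; z up along the bottle. A blue twin nearby is not wanted.
- yellow_mid (a point): Loose round white bottle, 54 mm wide, 150 mm tall, about 250 g, standing on the bench, with yellow label band and yellow cap. The cap, a plain cylinder 30 mm wide and 40 mm tall at the very top, is a good grip from above. Point: on the axis half-way up, 75 mm above the foot, 55 mm below the cap's middle; z up along the bottle.
- red_disc: Flat red disc, 54 mm wide, 6 mm thick, fixed; origin: centre of its underside. It lies either on the caddy's tab, 78 mm from the caddy_well point (the caddy calls for red), or on a small black tray on the bench, over 160 mm from that point (then a like yellow disc lies on the caddy's tab: it calls for yellow).
- caddy_well (a point): Grey caddy fixed to the bench: two open square compartments, each 80 x 80 mm inside, walls 5 mm thick and 45 mm high. One holds a wooden brush (65 mm high). Point: centre of the empty one's floor, 5 mm above the bench; z up. Its -y leads to the brush's centre, 85 mm away; its +x to the centre of the low tab with the colour disc, 78 mm away.
Not all that is in view belongs to the job. Leave any purple look-alike of the part that bears yellow_mid alone.

How it is judged:
By the outcome, as a careful person would: the job done as asked, in the order asked, and still so for the second after the job is handed in, with the robot touching nothing.
It also fails if it takes over 38 s, if anything falls off the work surface, if the arm or the gripper's body presses on something with over 40 N, if the wrist force passes 120 N, or if a joint passes its speed limit or range.

ROBOT

A 6-joint arm with a two-finger parallel gripper is mounted at the origin on the work surface. World frame = base frame: x ahead of the robot, y to its left, z up, the work surface at z = 0. Lengths are in m, angles in rad, forces in N, time in s.
With the tool pointing down it reaches from about 0.375 to 0.9 m from the base axis. Payload 3.1 kg.
Tool frame: the origin (TCP) lies on the centre line of the jaws, within the pads' length; the fingertips stand robot.tip_reach ahead of it and the grasp point (between the pads) is the TCP (robot.tip_reach is the distance from the TCP to the fingertips, in m); z points along the fingers, y is the direction in which the jaws open and shut (so a half turn about z gives the same grasp; the last joint's range is limited). The gripper opens to 87 mm and grips with 3 to 60 N. Pads are 19 mm wide; open, the fingers measure 117 mm over their backs; the gripper's body (75 mm by 190 mm) begins 51 mm behind the grasp point.
Start: joints at [-1.369, 0.527, 1.433, -0, 1.181, -0.178], TCP at [0.232, -0.58, 0.242] pointing down, gripper open.
Joint ranges: [-3.08, 3.08], [-0.75, 2.2], [0.22, 2.44], [-1.43, 4.57], [0, 2.65], [-2.85, 2.85]. Speed limits (rad/s): [2.79, 2.79, 3.14, 3.14, 3.14, 3.14].

INTERFACE

Orientations are given as a unit quaternion [x, y, z, w].
In Python, from rig import telemetry, viewer, robot gives the robot as it stands. The module is installed in compiled form; this text tells all that it offers.
- The arm moves only by the tool step_arm, never from a script. Its argument "targets" is a list of rows, each an object of numbers: "dx", "dy", "dz": the shift along the tool's x, y, z in m; "rx", "ry", "rz": the turn, a rotation vector about the tool's x, y, z in degrees. In form: [{"dx": .., "dy": .., "dz": .., "rx": .., "ry": .., "rz": ..}, ...]. A call has exactly 5 rows; each row is the pose to reach, as a shift and turn from the pose measured when the call began, along the tool's axes at that moment; what a row does not reach only later rows make up. A row lasts 1/8 s, in which the tool goes at most 62.5 mm and 10.7 degrees, less where a joint would pass 70% of its speed; a pose out of reach is approached as far as the arm can. A call with a gripper value outside its range is refused whole. "gripper" is the opening, from 0 (shut) to 1 (fully open), set as the call begins (left out, the last holds). The fingers move at their own pace and stop on an object; "force" is the grip in N (left out, the last holds). Time passes only in rows, so rows that repeat a pose let the fingers close, or fill a call up. It gives the time, the measured TCP pose, the force and the opening at its end, in the units of the state.
- telemetry.get_obs(): the state, without advancing time (a new reading comes with each control period).
- viewer.camera(name): name is "side" or "top"; returns a dict with "img" (400x640x3 uint8, blue, green, red), "depth" (400x640 float32, m along the optical axis (not along the pixel's ray), 0 where there is no reading), "K" (3x3 intrinsics, pixels), "k1" (the pictures are not rectified: a ray, as slopes to the right and down, at radius r is drawn at 1 + k1 r^2 times it, then the intrinsics apply), "R" (3x3) and "t" (3): a world point X has camera coordinates R X + t. Camera axes: x right, y down, z forward; pixel columns grow to the right and rows downward; lengths in m; the calibration is good to about 2 mm. A picture is of the moment at which its call begins.
- robot.hand_in(): hands the job in, once; it reports no verdict.
The state is a dict: "time": time; "q": joint angles; "joint_velocities": joint speeds; "joint_torque": joint torques, N m; "position": TCP position; "tool_rot": TCP orientation; "ft_force": force on the tool from outside, world axes, zero at the start; "moment": the same for the moment, N m; "grip_width": finger opening in m.
Only numpy, scipy, OpenCV 4.12 (cv2) and the standard library are available. Lean on these libraries where they do the work, as an engineer would, in place of code of your own. Each camera call takes 0.05 s, during which the arm holds its last target.

## Working session

There is one attempt and no reset: what is moved stays moved. The work goes in short steps, Python scripts to look and compute and a tool call to move; the robot and the scene stay as the last step left them, time stands still between calls to the robot, and variables do not carry over. Pictures are saved under pics/ and viewed, and the job is handed in when it is done.

Besides the shell and the picture viewer there is one more tool, called in YAML: its name, and indented under it one key for each argument. step_arm: Moves the arm, as the interface text tells. Its arguments: {"type":"object","properties":{"targets":{"type":"array"},"gripper":{"type":"number"},"force":{"type":"number"}},"required":["targets"]}

```bash
mkdir -p pics; python3 - <<'E'
from rig import telemetry, viewer, robot
import cv2,numpy as np,pickle
print(telemetry.get_obs(), robot.tip_reach)
for n in("top","side"):
    c=viewer.camera(n); pickle.dump(dict(c),open(n+"0.pkl","wb")); cv2.imwrite(f"pics/{n}0.png",c["img"]); print(n,c["K"],c["k1"],c["R"],c["t"])
E
```

```text
{'time': 0.0, 'q': array([-1.36950199e+00,  5.28462968e-01,  1.43388881e+00, -2.16046592e-05,
        1.18138091e+00, -1.78507720e-01]), 'joint_velocities': array([ 0.00063705, -0.0001119 , -0.001383  , -0.00127888,  0.00069222,
       -0.00065404]), 'joint_torque': array([-6.71877478e-04, -4.40047967e+01, -1.76591527e+01,  6.34224457e-02,
        5.82743576e-02, -1.53711771e-04]), 'position': array([ 0.2315892 , -0.57977468,  0.24057784]), 'tool_rot': array([ 9.82021584e-01,  1.88765633e-01, -2.21793194e-05, -1.06983553e-03]), 'ft_force': array([ 1.05238586, -0.28022753, -1.16272604]), 'moment': array([-0.0218596 , -0.01194766, -0.02530878]), 'grip_width': 0.08673081664369722} 0.019
top [[399.06506245   0.         314.26530784]
 [  0.         399.06506245 203.27218931]
 [  0.           0.           1.        ]] -0.04879331631061684 [[-0.00962684 -0.99962551  0.0256157 ]
 [-0.99761351  0.00784963 -0.06859785]
 [ 0.06837109 -0.02621495 -0.99731548]] [-0.02816033  0.55592072  0.96658581]
side [[372.73810571   0.         320.02740097]
 [  0.         372.73810571 189.34102835]
 [  0.           0.           1.        ]] 0.014778350243861989 [[-0.98819265 -0.15246553 -0.01515066]
 [-0.06467145  0.50470761 -0.86086458]
 [ 0.13889883 -0.84972024 -0.50860852]] [0.54509996 0.11774162 0.86414197]
```

View pics/top0.png

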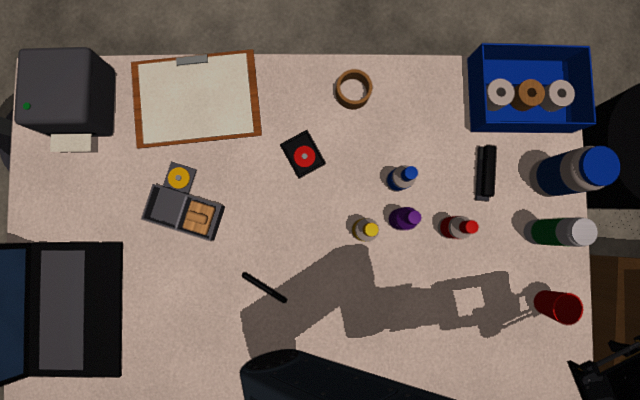

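View pics/side0.png

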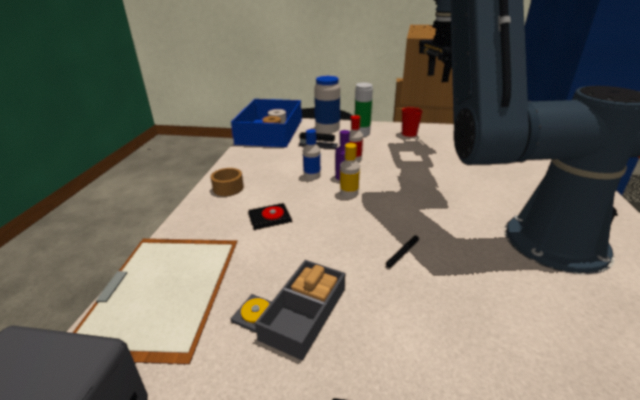

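The top view shows the yellow disc on the caddy's tab at (178,178). The red disc is on the tray at (305,156), so the job calls for yellow. The yellow cap is at (371,229), and the empty compartment is around (167,206).

```bash
cat > h.py <<'E'
import numpy as np,cv2
def ray(c,uv):
    uv=np.atleast_2d(np.asarray(uv,float)); K=c["K"]
    d=np.c_[(uv[:,0]-K[0,2])/K[0,0],(uv[:,1]-K[1,2])/K[1,1]]
    s=d.copy()
    for _ in range(20): s=d/(1+c["k1"]*(s**2).sum(1,keepdims=True))
    o=-c["R"].T@c["t"]; return o,np.c_[s,np.ones(len(s))]@c["R"]
def plane(c,uv,z):
    o,v=ray(c,uv); return o+v*((z-o[2])/v[:,2])[:,None]
def tri(c1,p1,c2,p2):
    A=np.zeros((3,3));b=np.zeros(3)
    for c,p in((c1,p1),(c2,p2)):
        o,v=ray(c,p);v=v[0]/np.linalg.norm(v[0]);M=np.eye(3)-np.outer(v,v);A+=M;b+=M@o
    return np.linalg.solve(A,b)
def proj(c,X):
    p=c["R"]@np.asarray(X,float)+c["t"]; s=p[:2]/p[2]; s=s*(1+c["k1"]*(s@s)); return s*[c["K"][0,0],c["K"][1,1]]+[c["K"][0,2],c["K"][1,2]]
def cloud(c):
    h,w=c["depth"].shape; g=np.stack(np.meshgrid(np.arange(w),np.arange(h)),-1).reshape(-1,2)
    o,v=ray(c,g); return (o+v*c["depth"].reshape(-1,1)).reshape(h,w,3)
E
python3 - <<'E'
import pickle; from h import *
T=pickle.load(open("top0.pkl","rb"));S=pickle.load(open("side0.pkl","rb"))
for n,c in(("top",T),("side",S)):
    hsv=cv2.cvtColor(c["img"],cv2.COLOR_BGR2HSV); P=cloud(c)
    for col,lo,hi in(("yel",(21,150,90),(32,255,255)),("red",(0,200,100),(5,255,255)),("purple",(125,100,40),(155,255,255))):
        m=cv2.inRange(hsv,lo,hi); k,l,st,ce=cv2.connectedComponentsWithStats(m)
        for i in range(1,k):
            if st[i,4]>25: print(n,col,st[i],ce[i].round(1),np.nanmedian(P[l==i],0).round(4), np.percentile(P[l==i][:,2],95).round(3))
P=cloud(T)
# caddy rim points
roi=np.zeros((400,640),bool);roi[170:250,130:235]=1
z=P[...,2]; hsv=cv2.cvtColor(T["img"],cv2.COLOR_BGR2HSV)
print("bench z",np.median(z[240:260,140:220]))
rim=roi&(z>0.035)&(z<0.053)&(T["depth"]>0)
print(rim.sum())
q=P[rim][:,:2].astype(np.float32);print("rim rect",cv2.minAreaRect(q),cv2.boxPoints(cv2.minAreaRect(q)))
br=roi&(z>0.056)&(T["depth"]>0);print("brush",P[br].mean(0),br.sum())
np.set_printoptions(linewidth=250)
cv2.imwrite("pics/caddy.png",cv2.resize(T["img"][150:250,120:250],None,fx=6,fy=6,interpolation=cv2.INTER_CUBIC)[:600,:780])
cv2.imwrite("pics/caddys.png",cv2.resize(S["img"][250:370,220:360],None,fx=5,fy=5,interpolation=cv2.INTER_CUBIC))
cv2.imwrite("pics/bot.png",cv2.resize(T["img"][190:260,340:440],None,fx=8,fy=8,interpolation=cv2.INTER_CUBIC))
E
```

```text
top yel [168 167  21  21 302] [178.4 177.5] [0.6217 0.3026 0.0165] 0.019
top yel [365 223  13  13 145] [371.  229.1] [ 0.4904 -0.1507  0.1505] 0.153
top red [294 146  21  21 323] [304.2 156. ] [ 0.6744 -0.0087  0.0162] 0.019
top red [466 221  12  12 123] [471.3 226.5] [ 0.4925 -0.3697  0.1506] 0.153
top purple [396 207  25  23 346] [408.1 218.7] [ 0.5112 -0.239   0.1014] 0.152
side yel [346 143   9  17 139] [350.  151.4] [ 0.4908 -0.1384  0.1352] 0.149
side yel [341 173  18  18 276] [349.  181.7] [ 0.4902 -0.1265  0.0496] 0.072
side yel [241 298  28  25 428] [253.1 309.2] [0.6284 0.3078 0.015 ] 0.017
side red [402 107  12   5  39] [408.2 108.7] [ 0.3092 -0.6514  0.0886] 0.093
side red [351 115   8   6  32] [354.9 117.5] [ 0.4945 -0.3638  0.1476] 0.149
side red [262 206  22  13 192] [272.4 212.4] [ 0.6749 -0.0042  0.0143] 0.016
side purple [336 131  13  48 272] [340.9 150.8] [ 0.5245 -0.2292  0.0932] 0.148
bench z 0.0006273983440377995
1217
rim rect ((0.5354374051094055, 0.28825464844703674), (0.17716871201992035, 0.0907054990530014), 72.14025115966797) [[0.46510243 0.2178483 ]
 [0.5514369  0.19003004]
 [0.6057724  0.358661  ]
 [0.5194379  0.38647926]]
brush [0.52198461 0.24642489 0.06407676] 197
```

```bash
python3 - <<'E'
import pickle; from h import *
T=pickle.load(open("top0.pkl","rb"));S=pickle.load(open("side0.pkl","rb"))
print("cap top plane",plane(T,[371,229.1],.15)); print("cap side mid plane",plane(S,[350,151.4],.13))
print("disc",plane(T,[178.4,177.5],.0165),plane(S,[253.1,309.2],.0165),tri(T,[178.4,177.5],S,[253.1,309.2]))
w=np.array([.5485,.3287,.005]);x=np.array([.9518,-.3067,0]);y=np.array([.3067,.9518,0])
for n,c,r0,f in(("T",T,(120,150,130,100),6),("S",S,(220,250,140,120),5)):
    u,v,W,H=r0; im=cv2.resize(c["img"][v:v+H,u:u+W],None,fx=f,fy=f,interpolation=cv2.INTER_CUBIC)
    def d(X,col):
        p=((proj(c,X)-[u,v]+.5)*f).astype(int);cv2.circle(im,tuple(int(a) for a in p),4,col,-1)
    d(w,(0,255,0));d(w+78*x/1000+[0,0,.0115],(255,0,255))
    for a in(-.04,.04):
        for b in(-.04,.04): d(w+a*x+b*y,(255,255,0)); d(w+a*x+b*y+[0,0,.04],(0,0,255))
    cv2.imwrite(f"pics/chk{n}.png",im)
E
```

```text
cap top plane [[ 0.49025064 -0.15071666  0.15      ]]
cap side mid plane [[ 0.49180363 -0.14868594  0.13      ]]
disc [[0.62263352 0.30364551 0.0165    ]] [[0.62728963 0.30823419 0.0165    ]] [0.62573782 0.30537803 0.01323266]
```

View pics/chkT.png

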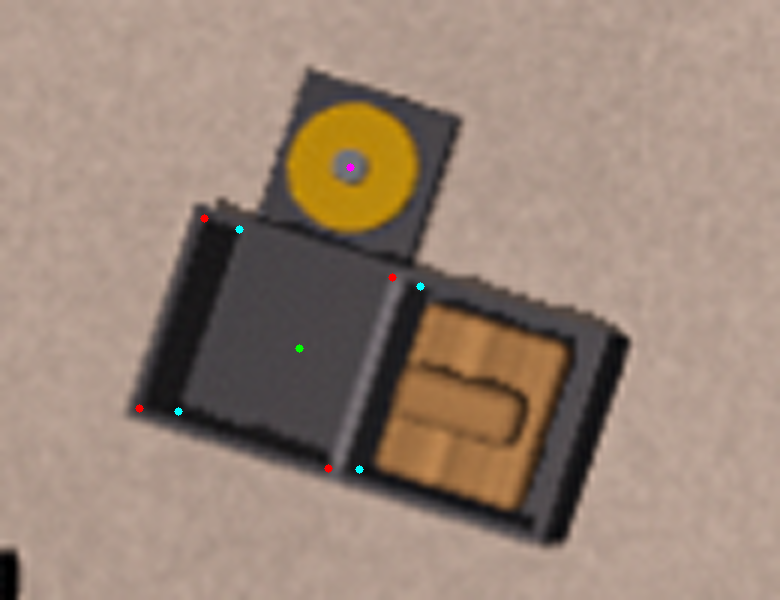

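View pics/chkS.png

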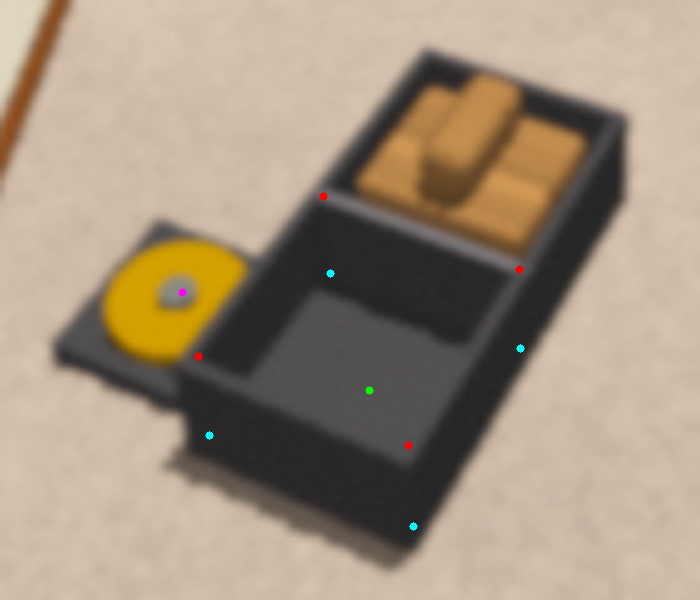

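The disc agrees on yellow, and the caddy overlay fits in both views (the side view is off by about 4 mm, against 13 mm of play). Next I move over the yellow cap.

step_arm:
  targets:
    - {"dx": 0.03, "dy": -0.023, "dz": 0, "rx": 0, "ry": 0, "rz": -6}
    - {"dx": 0.08, "dy": -0.06, "dz": 0, "rx": 0, "ry": 0, "rz": -15}
    - {"dx": 0.13, "dy": -0.098, "dz": 0, "rx": 0, "ry": 0, "rz": -25}
    - {"dx": 0.18, "dy": -0.136, "dz": 0, "rx": 0, "ry": 0, "rz": -35}
    - {"dx": 0.22, "dy": -0.167, "dz": 0, "rx": 0, "ry": 0, "rz": -44}
  gripper: 0.75
  force: 25

```text
time: 0.72
position: [0.3746, -0.3407, 0.2408]
tool_rot: [0.838, 0.545, 0.0, -0.001]
ft_force: [1.0, -0.1, 0.3]
grip_width: 0.066
```

```bash
cat > d.py <<'E'
import sys,numpy as np
from rig import telemetry
from scipy.spatial.transform import Rotation as R
o=telemetry.get_obs();r=R.from_quat(o["tool_rot"]);t=np.array([float(a) for a in sys.argv[1:4]]);yaw=float(sys.argv[4])
g=R.from_euler("z",yaw,degrees=True)*R.from_euler("x",180,degrees=True)
print("t",round(o["time"],2),"p",o["position"].round(4),"shift",r.inv().apply(t-o["position"]).round(4),"rot",(r.inv()*g).as_rotvec(degrees=True).round(2),"F",o["ft_force"].round(1),"w",round(o["grip_width"],4),"q",o["q"].round(2))
E
python3 d.py .4908 -.15 .22 100
```

```text
t 0.72 p [ 0.3746 -0.3407  0.2408] shift [0.2214 0.0289 0.0213] rot [ -0.07  -0.17 -33.91] F [ 1.  -0.1  0.3] w 0.066 q [-0.96  0.37  1.72  0.    1.05 -0.54]
```

step_arm:
  targets:
    - {"dx": 0.045, "dy": 0.006, "dz": 0, "rx": 0, "ry": 0, "rz": -8}
    - {"dx": 0.095, "dy": 0.012, "dz": 0, "rx": 0, "ry": 0, "rz": -17}
    - {"dx": 0.145, "dy": 0.019, "dz": 0.005, "rx": 0, "ry": 0, "rz": -26}
    - {"dx": 0.19, "dy": 0.025, "dz": 0.01, "rx": 0, "ry": 0, "rz": -34}
    - {"dx": 0.221, "dy": 0.029, "dz": 0.015, "rx": 0, "ry": 0, "rz": -34}

```text
time: 1.35
position: [0.4912, -0.1483, 0.2258]
tool_rot: [0.641, 0.767, 0.001, -0.002]
ft_force: [0.3, -0.1, 1.3]
grip_width: 0.0653
```

step_arm:
  targets:
    - {"dx": 0, "dy": 0, "dz": 0}
    - {"dx": 0, "dy": 0, "dz": 0}
    - {"dx": 0, "dy": 0, "dz": 0}
    - {"dx": 0, "dy": 0, "dz": 0}
    - {"dx": 0, "dy": 0, "dz": 0}

```text
invalid input
```

```bash
python3 d.py .4908 -.15 .13 100; python3 - <<'E'
from rig import viewer
import cv2
a=viewer.camera("side");cv2.imwrite("pics/s1.png",cv2.resize(a["img"][60:220,250:450],None,fx=3,fy=3))
E
```

```text
t 1.35 p [ 0.4912 -0.1483  0.2258] shift [-0.0019 -0.0006  0.0958] rot [-0.04 -0.21  0.23] F [ 0.3 -0.1  1.3] w 0.0653 q [-0.51  0.4   1.73  0.    1.02 -0.69]
```

View pics/s1.png

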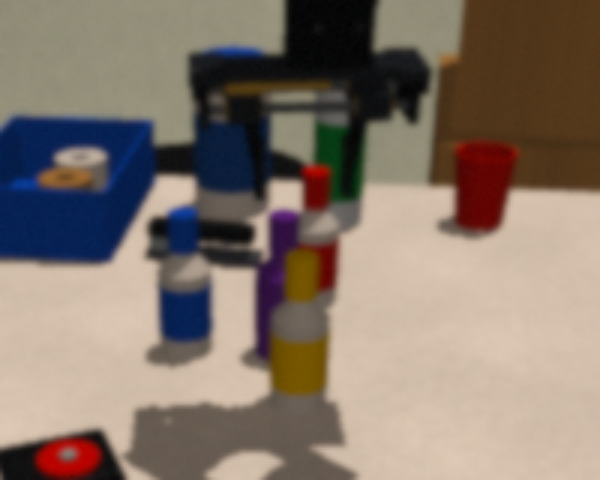

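The fingers (crop columns ~260 and ~350) straddle the yellow cap at column 303, so I can go down.

step_arm:
  targets:
    - {"dx": -0.001, "dy": 0, "dz": 0.025, "rx": 0, "ry": 0, "rz": 0}
    - {"dx": -0.002, "dy": -0.001, "dz": 0.05, "rx": 0, "ry": 0, "rz": 0}
    - {"dx": -0.002, "dy": -0.001, "dz": 0.075, "rx": 0, "ry": 0, "rz": 0}
    - {"dx": -0.002, "dy": -0.001, "dz": 0.092, "rx": 0, "ry": 0, "rz": 0}
    - {"dx": -0.002, "dy": -0.001, "dz": 0.096, "rx": 0, "ry": 0, "rz": 0}

```text
time: 2.02
position: [0.4905, -0.1471, 0.1281]
tool_rot: [0.641, 0.767, 0.002, -0.004]
ft_force: [0.4, 0.8, 0.4]
grip_width: 0.0647
```

```bash
python3 d.py .4908 -.15 .13 100; python3 - <<'E'
from rig import viewer
import cv2
a=viewer.camera("side");cv2.imwrite("pics/s2.png",cv2.resize(a["img"][60:220,250:450],None,fx=3,fy=3))
E
```

```text
t 2.02 p [ 0.4905 -0.1471  0.1281] shift [-0.0029 -0.0002 -0.0019] rot [-0.12 -0.47  0.23] F [0.4 0.8 0.4] w 0.0647 q [-0.51  0.55  1.81  0.01  0.78 -0.7 ]
```

View pics/s2.png

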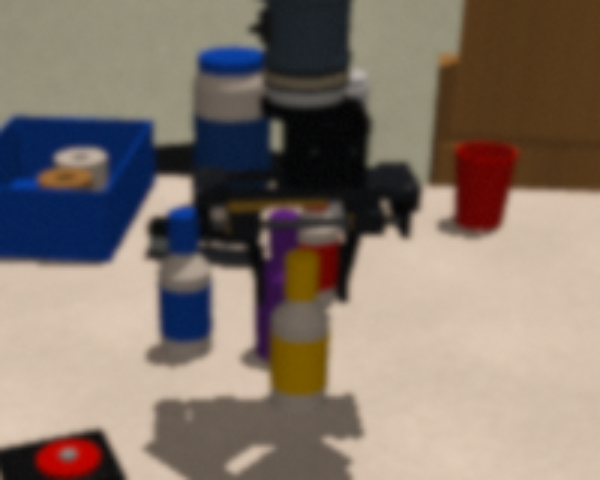

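```bash
python3 - <<'E'
from h import *;from rig import viewer
for n in("side","top"):
    c=viewer.camera(n);p=proj(c,[.4905,-.1471,.1281]);print(n,p,(p-[250,60])*3)
cv2.imwrite("pics/t2.png",cv2.resize(c["img"][170:270,310:440],None,fx=6,fy=6))
E
```

```text
side [350.42090809 152.32581618] [301.26272428 276.97744853]
top [367.69600824 229.04454209] [353.08802471 507.13362627]
```

View pics/t2.png

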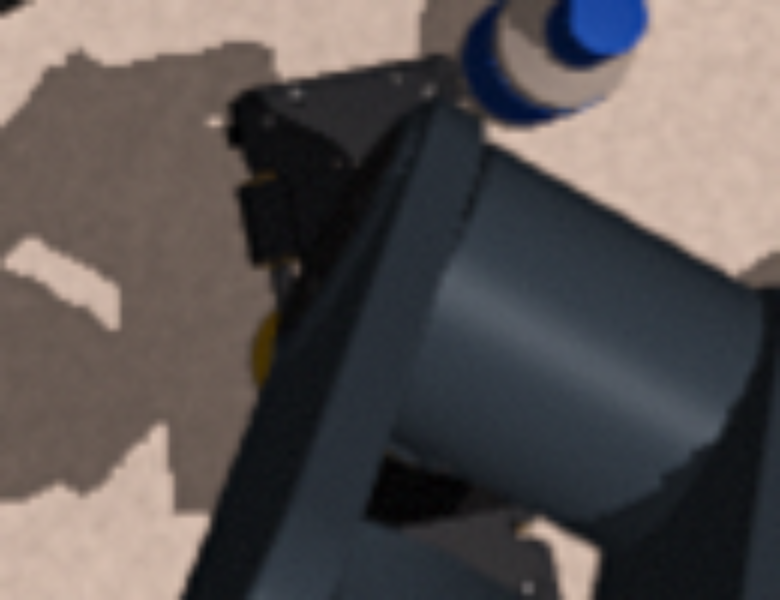

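The TCP projects onto the cap's middle in the side view (crop 301,277). I'll close the gripper there with a 2 mm correction.

step_arm:
  targets:
    - {"dx": -0.002, "dy": 0, "dz": 0, "rx": 0, "ry": 0, "rz": 0}
    - {"dx": -0.002, "dy": 0, "dz": 0, "rx": 0, "ry": 0, "rz": 0}
    - {"dx": -0.002, "dy": 0, "dz": 0, "rx": 0, "ry": 0, "rz": 0}
    - {"dx": -0.002, "dy": 0, "dz": 0, "rx": 0, "ry": 0, "rz": 0}
    - {"dx": -0.002, "dy": 0, "dz": 0, "rx": 0, "ry": 0, "rz": 0}
  gripper: 0.1
  force: 30

```text
time: 2.8
position: [0.4917, -0.1494, 0.1295]
tool_rot: [0.641, 0.767, 0.002, -0.002]
ft_force: [-0.5, -0.3, 1.1]
grip_width: 0.0291
```

```bash
python3 d.py .4908 -.15 .25 100
```

```text
t 2.8 p [ 0.4917 -0.1494  0.1295] shift [ 0.0003 -0.001  -0.1205] rot [ 0.01 -0.36  0.24] F [-0.5 -0.3  1.1] w 0.0291 q [-0.52  0.55  1.81  0.01  0.78 -0.7 ]
```

step_arm:
  targets:
    - {"dx": 0, "dy": 0, "dz": -0.01, "rx": 0, "ry": 0, "rz": 0}
    - {"dx": 0, "dy": 0, "dz": -0.035, "rx": 0, "ry": 0, "rz": 0}
    - {"dx": 0, "dy": 0, "dz": -0.065, "rx": 0, "ry": 0, "rz": 0}
    - {"dx": 0, "dy": 0, "dz": -0.095, "rx": 0, "ry": 0, "rz": 0}
    - {"dx": 0, "dy": 0, "dz": -0.12, "rx": 0, "ry": -0.4, "rz": 0}

```text
time: 3.42
position: [0.4916, -0.15, 0.2509]
tool_rot: [0.641, 0.767, -0.0, 0.001]
ft_force: [0.7, -1.0, -2.2]
grip_width: 0.0293
```

```bash
python3 d.py .5505 .33 .25 100;  python3 - <<'E'
from rig import viewer
import cv2
a=viewer.camera("side");cv2.imwrite("pics/s3.png",a["img"])
E
```

```text
t 3.42 p [ 0.4916 -0.15    0.2509] shift [0.4619 0.1432 0.0005] rot [0.03 0.06 0.23] F [ 0.7 -1.  -2.2] w 0.0293 q [-0.51  0.37  1.7  -0.    1.08 -0.69]
```

View pics/s3.png

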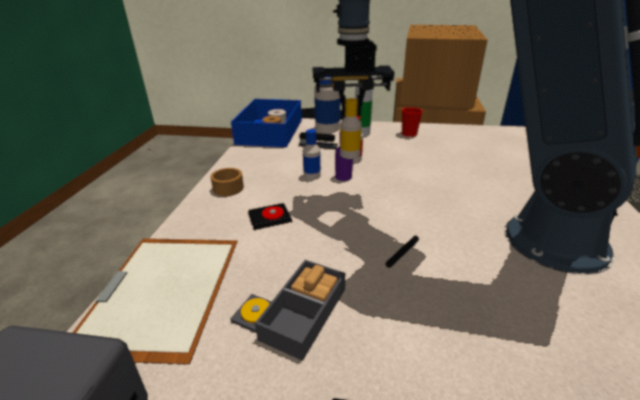

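The bottle is held and lifted at (350,130). Next I carry it to above the empty compartment.

step_arm:
  targets:
    - {"dx": 0.02, "dy": 0.006, "dz": 0, "rx": 0, "ry": 0, "rz": 0}
    - {"dx": 0.06, "dy": 0.018, "dz": 0, "rx": 0, "ry": 0, "rz": 0}
    - {"dx": 0.105, "dy": 0.032, "dz": 0, "rx": 0, "ry": 0, "rz": 0}
    - {"dx": 0.15, "dy": 0.046, "dz": 0, "rx": 0, "ry": 0, "rz": 0}
    - {"dx": 0.195, "dy": 0.06, "dz": 0, "rx": 0, "ry": 0, "rz": 0}

```text
time: 4.1
position: [0.517, 0.0534, 0.2527]
tool_rot: [0.641, 0.767, 0.0, 0.003]
ft_force: [0.4, -0.8, -2.6]
grip_width: 0.0291
```

```bash
python3 d.py .5505 .33 .25 100
```

```text
t 4.1 p [0.517  0.0534 0.2527] shift [0.2662 0.0821 0.0018] rot [0.23 0.26 0.24] F [ 0.4 -0.8 -2.6] w 0.0291 q [-0.11  0.37  1.68 -0.    1.08 -0.29]
```

step_arm:
  targets:
    - {"dx": 0.04, "dy": 0.012, "dz": 0, "rx": 0, "ry": 0, "rz": 0}
    - {"dx": 0.085, "dy": 0.026, "dz": 0, "rx": 0, "ry": 0, "rz": 0}
    - {"dx": 0.13, "dy": 0.04, "dz": 0, "rx": 0, "ry": 0, "rz": 0}
    - {"dx": 0.17, "dy": 0.053, "dz": 0, "rx": 0, "ry": 0, "rz": 0}
    - {"dx": 0.205, "dy": 0.064, "dz": 0, "rx": 0, "ry": 0, "rz": 0}

```text
time: 4.72
position: [0.5429, 0.2682, 0.2511]
tool_rot: [0.641, 0.768, -0.001, 0.002]
ft_force: [0.6, -0.3, -2.9]
grip_width: 0.0293
```

step_arm:
  targets:
    - {"dx": 0.03, "dy": 0.008, "dz": 0, "rx": 0, "ry": 0, "rz": 0}
    - {"dx": 0.05, "dy": 0.014, "dz": 0, "rx": 0, "ry": 0, "rz": 0}
    - {"dx": 0.06, "dy": 0.018, "dz": 0, "rx": 0, "ry": 0, "rz": 0}
    - {"dx": 0.06, "dy": 0.018, "dz": 0, "rx": 0, "ry": 0, "rz": 0}
    - {"dx": 0.06, "dy": 0.018, "dz": 0, "rx": 0, "ry": 0, "rz": 0}

```text
time: 5.35
position: [0.5499, 0.3293, 0.2508]
tool_rot: [0.641, 0.767, -0.001, 0.003]
ft_force: [-0.4, -0.2, -3.3]
grip_width: 0.0294
```

```bash
python3 d.py .5505 .33 .135 100;  python3 - <<'E'
from rig import viewer
import cv2,pickle
for n in("side","top"):
    a=viewer.camera(n);pickle.dump(dict(a),open(n+"4.pkl","wb"));cv2.imwrite(f"pics/{n}4.png",a["img"])
E
```

```text
t 5.35 p [0.5499 0.3293 0.2508] shift [0.0012 0.0005 0.1158] rot [0.1  0.3  0.23] F [-0.4 -0.2 -3.3] w 0.0294 q [ 0.37  0.54  1.38 -0.01  1.22  0.19]
```

View pics/side4.png

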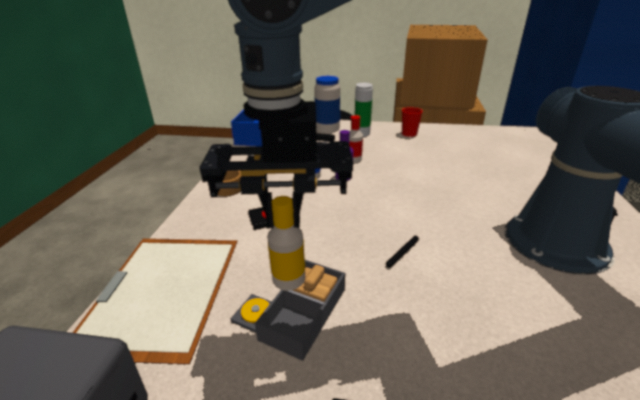

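View pics/top4.png

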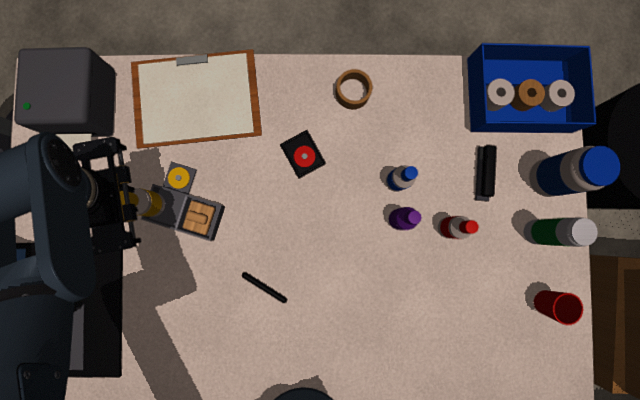

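```bash
python3 - <<'E'
import pickle; from h import *
c=pickle.load(open("side4.pkl","rb"));P=cloud(c)
for h in(.02,-.045,-.055,-.12):print(proj(c,[.5499,.3293,.2508+h]))
hsv=cv2.cvtColor(c["img"],cv2.COLOR_BGR2HSV);m=cv2.inRange(hsv,(18,150,60),(32,255,255));m[290:]=0
for r in range(198,284,6):
    x=np.where(m[r,255:315])[0]+255
    if len(x):print(r,x.min(),x.max(),x.mean())
E
```

```text
[282.52011897 200.21670541]
[285.40320825 237.09612558]
[285.81589043 242.38669551]
[288.32299308 274.59088278]
198 275 290 282.5
204 272 292 282.0
210 272 292 282.0
216 273 292 282.5
222 274 293 283.5
228 278 287 282.5
246 301 302 301.5
252 270 302 287.42857142857144
258 270 303 286.5
264 271 304 287.5
270 272 304 288.0
276 274 299 286.5
```

The bottle is upright and on the TCP axis to about 1 px. I'll lower it in two stages.

step_arm:
  targets:
    - {"dx": 0.001, "dy": 0.0005, "dz": 0.015, "rx": 0, "ry": 0, "rz": 0}
    - {"dx": 0.001, "dy": 0.0005, "dz": 0.035, "rx": 0, "ry": 0, "rz": 0}
    - {"dx": 0.001, "dy": 0.0005, "dz": 0.055, "rx": 0, "ry": 0, "rz": 0}
    - {"dx": 0.001, "dy": 0.0005, "dz": 0.075, "rx": 0, "ry": 0, "rz": 0}
    - {"dx": 0.001, "dy": 0.0005, "dz": 0.09, "rx": 0, "ry": 0, "rz": 0}

```text
time: 6.08
position: [0.5499, 0.3294, 0.159]
tool_rot: [0.642, 0.767, -0.002, 0.002]
ft_force: [0.5, 0.1, -2.4]
grip_width: 0.0291
```

```bash
python3 d.py .5505 .33 .1345 100;  python3 - <<'E'
from rig import viewer
import cv2
a=viewer.camera("side");cv2.imwrite("pics/s5.png",cv2.resize(a["img"][220:370,210:360],None,fx=4,fy=4))
E
```

```text
t 6.08 p [0.5499 0.3294 0.159 ] shift [0.0007 0.0007 0.0245] rot [-0.01  0.31  0.19] F [ 0.5  0.1 -2.4] w 0.0291 q [ 0.37  0.65  1.46 -0.01  1.03  0.19]
```

View pics/s5.png

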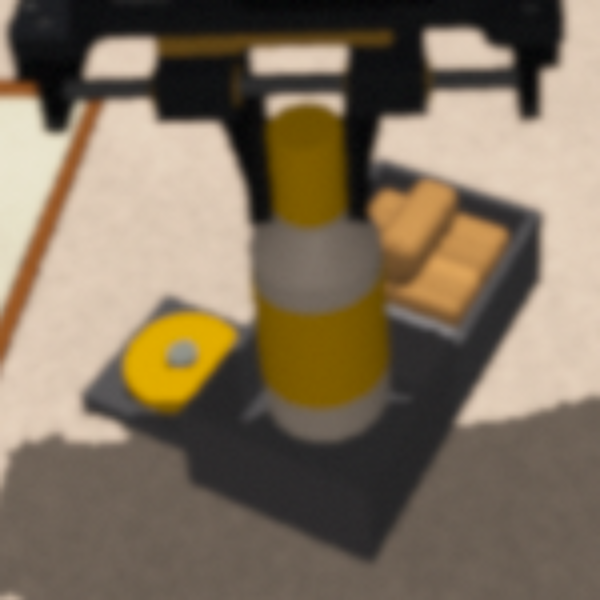

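The foot (crop 325,435) is inside the walls with room all round. I continue slowly to the floor while watching the force.

step_arm:
  targets:
    - {"dx": 0, "dy": 0, "dz": 0.006, "rx": 0, "ry": 0, "rz": 0}
    - {"dx": 0, "dy": 0, "dz": 0.012, "rx": 0, "ry": 0, "rz": 0}
    - {"dx": 0, "dy": 0, "dz": 0.017, "rx": 0, "ry": 0, "rz": 0}
    - {"dx": 0, "dy": 0, "dz": 0.02, "rx": 0, "ry": 0, "rz": 0}
    - {"dx": 0, "dy": 0, "dz": 0.022, "rx": 0, "ry": 0, "rz": 0}

```text
time: 6.75
position: [0.5491, 0.3289, 0.1353]
tool_rot: [0.642, 0.767, -0.003, 0.001]
ft_force: [-0.7, -0.3, -3.2]
grip_width: 0.0298
```

step_arm:
  targets:
    - {"dx": 0, "dy": 0, "dz": 0.0005, "rx": 0, "ry": 0, "rz": 0}
    - {"dx": 0, "dy": 0, "dz": 0.001, "rx": 0, "ry": 0, "rz": 0}
    - {"dx": 0, "dy": 0, "dz": 0.0015, "rx": 0, "ry": 0, "rz": 0}
    - {"dx": 0, "dy": 0, "dz": 0.002, "rx": 0, "ry": 0, "rz": 0}
    - {"dx": 0, "dy": 0, "dz": 0.002, "rx": 0, "ry": 0, "rz": 0}

```text
time: 7.38
position: [0.5494, 0.3289, 0.1347]
tool_rot: [0.641, 0.767, -0.003, 0.002]
ft_force: [-2.2, -1.3, 5.1]
grip_width: 0.0298
```

```bash
python3 d.py .5505 .33 .1345 100
```

```text
t 7.38 p [0.5494 0.3289 0.1347] shift [0.0009 0.0013 0.0002] rot [-0.1   0.34  0.19] F [-2.2 -1.3  5.1] w 0.0298 q [ 0.37  0.68  1.48 -0.01  0.99  0.19]
```

The force went from −3 N to +5 N at the expected height, so the foot is on the floor. I release.

step_arm:
  targets:
    - {"dx": 0, "dy": 0, "dz": 0, "rx": 0, "ry": 0, "rz": 0}
    - {"dx": 0, "dy": 0, "dz": 0, "rx": 0, "ry": 0, "rz": 0}
    - {"dx": 0, "dy": 0, "dz": 0, "rx": 0, "ry": 0, "rz": 0}
    - {"dx": 0, "dy": 0, "dz": 0, "rx": 0, "ry": 0, "rz": 0}
    - {"dx": 0, "dy": 0, "dz": 0, "rx": 0, "ry": 0, "rz": 0}
  gripper: 0.75

```text
time: 8.0
position: [0.5493, 0.3289, 0.1345]
tool_rot: [0.641, 0.767, -0.003, 0.002]
ft_force: [0.6, 0.3, -0.6]
grip_width: 0.0637
```

step_arm:
  targets:
    - {"dx": 0, "dy": 0, "dz": -0.01, "rx": 0, "ry": 0, "rz": 0}
    - {"dx": 0, "dy": 0, "dz": -0.03, "rx": 0, "ry": 0, "rz": 0}
    - {"dx": 0, "dy": 0, "dz": -0.06, "rx": 0, "ry": 0, "rz": 0}
    - {"dx": 0, "dy": 0, "dz": -0.09, "rx": 0, "ry": 0, "rz": 0}
    - {"dx": 0, "dy": 0, "dz": -0.11, "rx": 0, "ry": 0, "rz": 0}

```text
time: 8.62
position: [0.5501, 0.3299, 0.2471]
tool_rot: [0.641, 0.767, -0.001, 0.002]
ft_force: [0.2, -0.3, -0.8]
grip_width: 0.0655
```

step_arm:
  targets:
    - {"dx": 0, "dy": 0, "dz": 0, "rx": 0, "ry": 0, "rz": 0}
    - {"dx": 0, "dy": 0, "dz": 0, "rx": 0, "ry": 0, "rz": 0}
    - {"dx": 0, "dy": 0, "dz": 0, "rx": 0, "ry": 0, "rz": 0}
    - {"dx": 0, "dy": 0, "dz": 0, "rx": 0, "ry": 0, "rz": 0}
    - {"dx": 0, "dy": 0, "dz": 0, "rx": 0, "ry": 0, "rz": 0}

```text
time: 9.25
position: [0.5499, 0.3298, 0.2465]
tool_rot: [0.642, 0.767, -0.002, 0.002]
ft_force: [0.6, -0.1, -0.7]
grip_width: 0.0652
```

```bash
python3 d.py .5505 .33 .1345 100;  python3 - <<'E'
from rig import viewer
from h import *
a=viewer.camera("side");cv2.imwrite("pics/s6.png",a["img"]);print(proj(a,[.5500,.3293,.155]),proj(a,[.55,.3293,.115]))
E
```

```text
t 9.25 p [0.5499 0.3298 0.2465] shift [0.0007 0.0006 0.112 ] rot [0.01 0.31 0.19] F [ 0.6 -0.1 -0.7] w 0.0652 q [ 0.37  0.55  1.38 -0.01  1.21  0.19]
[287.36085639 263.01748665] [288.8296733  281.88557654]
```

View pics/s6.png

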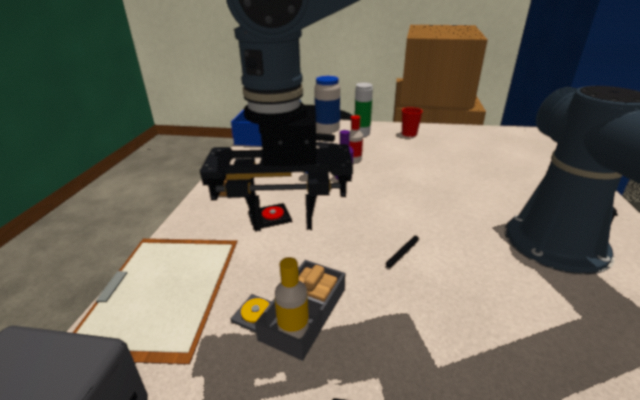

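The yellow bottle stands upright in the compartment, with its cap at (289,270) as predicted. The gripper is clear, and the red bottle still stands at (355,140).

```bash
python3 -c "
from rig import robot
print(robot.hand_in())"
```

```text
the job is handed in; nothing more can be done
None
```

The yellow spot cleaner is standing upright on the floor of the caddy's empty compartment, and the job is handed in. The disc on the caddy's tab was yellow; the red disc lay on the black tray.

- **Placing:** I gripped the bottle by its cap, which measured 29 mm in the jaws, and lowered it until the force changed from −3 N to +5 N. That happened with the grasp point at z = 0.1347, against 0.1345 expected for the floor. Only then did I let go and rise about 110 mm.
- **Last checks:** The final side picture shows the bottle upright where it was predicted, with the gripper clear. The red bottle was still standing where it was, and the job took about 9.3 s.
- **Disagreement:** The two cameras differed by about 4–6 mm on the caddy's position. I aimed between them, well within the 13 mm of play.
- **Not checked:** I took no top view after placing the bottle.

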